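# Pulse the spice mill: fit the right bayonet lid and hold it half-way

## Task

The spice jar standing right beside the electric mill is the one to be ground, and each spice has its own lid, green for the jar with the green cap and brown for the jar with the dark brown, gold-topped cap: pick up the lid that matches that jar and put it on the mill with its grip bar in line with the white open dots, so that its lugs drop through the slots and it sits fully down. Then turn it clockwise (from above) against the spring to the orange pulse marks, half-way to the lock; do not let it reach the lock click. Finish while still gripping the lid and holding it there, since it springs back when let go; leave the other lid, both jars and the peeler where they are.

Things in the scene. Friction and masses are not known exactly. Their poses are not given: they have to be found in the camera images.
- mill: Electric spice mill, fixed: white round base 126 mm across, black collar on top, 105 mm high; origin at the centre of its foot, z up. The flange in the collar's mouth (opening 83 mm across, top 105 mm, underside 99.5 mm up) has two slots 20 mm wide, at mill +x and -x, each with a white dot on the rim; orange bars (pulse) 35 degrees and red squares (lock) 70 degrees clockwise of them.
- mill_seat (a point): On the mill's axis, 92 mm above its foot, on the ledge in the collar under the flange (channel wall 98 mm across); axes as the mill's. The origin of a fully seated lid comes here; unturned, the lid's x axis lies along this x axis (either way round). Once down, the lid turns only clockwise from above: 0.61 rad to the orange bars, 1.22 rad to the lock.
- half_mark (a point): A point on the collar's rim at one of the two orange pulse bars, 54 mm from the mill's axis, 105 mm above its foot. Its x axis points outward, 35 degrees (0.61 rad) clockwise of the mill's x axis: the lid's bar must end along this x axis (either way round).
- switch (a joint): Sprung switch ring in the mill's channel, pushed by the lid's lugs after about 7 degrees of free play: 0 at rest, grows as the lid turns clockwise (rad), about 0.49 with the lid at the orange bars. It resists with 0.07 N m, rising to 0.13 N m there, and turns the lid back if let go. From about 0.64 on the lugs meet the sprung rollers of the lock click (0.3 to 0.7 N m).
- lid_green: Green bayonet lid, for the jar with the green cap; 0.11 kg. Origin: centre of its underside, z up. Deck 98 mm across, 16 to 24 mm above the origin; skirt below it 78 mm across, with two lugs at its foot at lid +x and -x, 12 mm wide, 0 to 5 mm above the origin, reaching 46 mm from the axis. Half a turn makes no difference.
- lid_green_grip (a point): Centre of the green lid's grip bar, 44 mm above the lid's origin; axes as the lid's. The bar is 64 mm long along x (in line with the lugs; a white line on the deck continues each end), 16 mm thick along y, with flat sides from 24 to 56 mm above the lid's origin (deck below).
- lid_brown: Dark brown bayonet lid, for the jar with the dark brown cap; in all but colour the same as the green lid: same origin, axes and sizes.
- lid_brown_grip (a point): Centre of the brown lid's grip bar, 44 mm above the lid's origin; axes as the lid's. Bar as on the green lid.
- paprika_jar: Spice jar with a green cap, 46 mm across, 106 mm high; origin at the centre of its foot. Stands either right beside the mill (about 115 mm from the mill's axis) or well behind it, in front of the white bin (at least 180 mm away).
- turmeric_jar: Spice jar with a dark brown, gold-topped cap, 44 mm across, 96 mm high; origin at the centre of its foot. It stands in the other of these two places.
- peeler: Vegetable peeler with an orange handle lying on the worktop to the right of the lids, 170 x 25 x 18 mm; origin at the centre of its underside. Not needed.
Not all that is in view belongs to the job. There is more than one size of the lid_green; the one meant has the size given above.

How it is judged (in metres and radians):
On the way:
1. the matching lid sits fully down in the mill, its lugs through the slots, not yet turned (((horizontal distance between paprika_jar and mill below 0.15 m and horizontal distance between lid_green and mill below 0.006 m and z of lid_green in the frame of mill between 0.086 and 0.0955 m and angle between lid_green's own z axis and vertical below 0.08 rad and angle between the x axis of lid_green and the x axis of mill, either way round below 0.17 rad and value of joint switch below 0.12 rad) or (horizontal distance between turmeric_jar and mill below 0.15 m and horizontal distance between lid_brown and mill below 0.006 m and z of lid_brown in the frame of mill between 0.086 and 0.0955 m and angle between lid_brown's own z axis and vertical below 0.08 rad and angle between the x axis of lid_brown and the x axis of mill, either way round below 0.17 rad and value of joint switch below 0.12 rad))), for 0.2 s.
At the end, for the whole second after the job is handed in: Lid matching the jar beside the mill (within 150 mm of its axis) fully down: within 6 mm of the axis, underside under 95.5 mm above the mill's foot, upright; its bar within 0.15 rad of the orange marks; switch ring at 0.3 to 0.65 rad and still; fingers still grip the lid (over 1.5 N) (((horizontal distance between paprika_jar and mill below 0.15 m and horizontal distance between lid_green and mill below 0.006 m and z of lid_green in the frame of mill between 0.086 and 0.0955 m and angle between lid_green's own z axis and vertical below 0.08 rad and angle between the x axis of lid_green and the x axis of half_mark, either way round below 0.15 rad and value of joint switch between 0.3 and 0.65 rad and velocity of joint switch between -0.1 and 0.1 rad/s and contact force between the fingers and lid_green above 1.5 N) or (horizontal distance between turmeric_jar and mill below 0.15 m and horizontal distance between lid_brown and mill below 0.006 m and z of lid_brown in the frame of mill between 0.086 and 0.0955 m and angle between lid_brown's own z axis and vertical below 0.08 rad and angle between the x axis of lid_brown and the x axis of half_mark, either way round below 0.15 rad and value of joint switch between 0.3 and 0.65 rad and velocity of joint switch between -0.1 and 0.1 rad/s and contact force between the fingers and lid_brown above 1.5 N))); the arm keeps its last pose, push and grip.
It fails at once if the lid is turned on into the lock click (value of joint switch above 0.75 rad).
It fails at once if the other lid is moved by more than 30 mm ((horizontal distance between paprika_jar and mill below 0.15 m and distance of lid_brown from where it was at the start of the episode above 0.03 m) or (horizontal distance between turmeric_jar and mill below 0.15 m and distance of lid_green from where it was at the start of the episode above 0.03 m)).
It fails at once if a jar is moved by more than 30 mm or tipped (distance of any of paprika_jar, turmeric_jar from where it was at the start of the episode above 0.03 m or angle between any of paprika_jar, turmeric_jar's own z axis and vertical above 0.3 rad).
It fails at once if the peeler is moved by more than 30 mm (distance of peeler from where it was at the start of the episode above 0.03 m).
It also fails if it takes over 45 s, if anything falls off the work surface, if the arm or the gripper's body presses on something with over 40 N, if the wrist force passes 120 N, or if a joint passes its speed limit or range.

## Robot

A 6-joint arm with a two-finger parallel gripper is mounted at the origin on a cart in front of the work surface, level with it; the furniture and walls round the work are solid. World frame = base frame: x ahead of the robot, y to its left, z up, the work surface at z = 0. Lengths are in m, angles in degrees, forces in N, time in s.
With the tool pointing down it reaches from about 0.25 to 0.8 m from the base axis. Payload 3.9 kg.
Tool frame: the origin (TCP) lies midway between the tips of the shut fingers; the grasp point (between the pads) lies 19 mm behind it; z points along the fingers, y is the line along which they close (so a half turn about z gives the same grasp; the last joint's range is limited). The gripper opens to 85 mm and grips with 20 to 120 N. Pads are 22 mm wide; open, the fingers measure 114 mm over their backs; the gripper's body (76 mm by 85 mm) begins 54 mm behind the grasp point. The pads swing forward as they close: fully open they stand 13 mm farther back than shut.
Start: joints at [-75.745, 14.897, -7.913, 67.191, 0, 90], TCP at [0.129, -0.509, 0.209] pointing down, gripper open.
Joint ranges: [-159.42, 159.42], [-47.68, 98.78], [-73.54, 78.23], [-108.79, 121.32], [-90, 84.71], [-180, 180]. Speed limits (degrees/s): [147.25, 147.25, 180, 180, 180, 180].

## Interface

Orientations are given as [roll, pitch, yaw] about the fixed x, y, z axes, in that order (R = Rz(yaw) Ry(pitch) Rx(roll)).
In Python, from rig import arm gives the robot as it stands.
- The arm moves only by the tool apply_moves, never from a script. Its argument "series" is a list of rows, each a list of 5 numbers: the shift along the world's x, y, z in m, then the turn about the world's z in rad, then the finger opening in m, from 0 to 0.0854. In form: [[tx, ty, tz, twist, claw], ...]. A call has 1 to 20 rows; each row shifts and turns the commanded pose from where the row before left it; what a row does not reach is not made up. A row lasts 1/10 s, in which the tool goes at most 50 mm and 8.59 degrees, less where a joint would pass 70% of its speed; a pose out of reach is approached as far as the arm can. A call with a gripper value outside its range is refused whole. The fingers move at their own pace and stop on an object; the grip force is fixed at half the most. Time passes only in rows, so rows that do not move let the fingers close. It gives the time, the measured TCP pose, the force, the opening and the grip force at its end, in the units of the state.
- arm.state(): the state, without advancing time (a new reading comes with each control period).
- arm.capture(name): name is "scene" or "top" or "wrist"; returns (picture, depth): 480x640x3 uint8, red, green, blue; 480x640 float32, m along the optical axis (not along the pixel's ray), 0 where there is no reading.
- arm.camera_model(name): a dict with "intrinsics" (3x3 intrinsics, pixels), "k1" (the pictures are not rectified: a ray, as slopes to the right and down, at radius r is drawn at 1 + k1 r^2 times it, then the intrinsics apply), "eye" and "rotation" of the camera in the world; the wrist camera has in their place "T_tool_cam" (4x4, takes a point from camera to tool coordinates, whose origin is the TCP and whose axes are the flange's). Camera axes: x right, y down, z forward; pixel columns grow to the right and rows downward; lengths in m; the calibration is good to about 2 mm. A picture is of the moment at which its call begins: read the wrist's pose just before it. camera_model takes no time and is no camera call.
- arm.job_done(): hands the job in; it is judged then, once.
The state is a dict: "time": time; "joints": joint angles; "qvel": joint speeds; "tau": joint torques, N m; "ee_pos": TCP position; "tool_rot": TCP orientation; "ft_force": force on the tool from outside, world axes, zero at the start; "moment": the same for the moment, N m; "grip_width": finger opening in m; "grip_force": force on a finger pad.
Only numpy, scipy, OpenCV 4.12 (cv2) and the standard library are available. Lean on these libraries where they do the work, as an engineer would, in place of code of your own. Each camera call takes 0.05 s, during which the arm holds its last target. There are 200 camera calls.

## Working session

There is one attempt and no reset: what is moved stays moved. The work goes in short steps, Python scripts to look and compute and a tool call to move; the robot and the scene stay as the last step left them, time stands still between calls to the robot, and variables do not carry over. Pictures are saved under pics/ and viewed, at most 10 in all, crops included, and the job is handed in when it is done.

Besides the shell and the picture viewer there is one more tool, called after "Request:" as name([rows], argument=value, ...), one row to a line, values as JSON. apply_moves: Moves the arm, as the interface text tells. Its arguments: {"type":"object","properties":{"series":{"type":"array"}},"required":["series"]}

```bash
mkdir -p pics && cat > h.py <<'E'
import numpy as np, cv2
from rig import arm
from scipy.spatial.transform import Rotation as R
def cam(name,st=None):
    m=arm.camera_model(name);K=np.array(m["intrinsics"]);k1=m["k1"]
    if name=="wrist":
        T=np.array(m["T_tool_cam"]);s=st or arm.state()
        Rt=R.from_euler("xyz",s["tool_rot"],degrees=True).as_matrix()
        return K,k1,Rt@T[:3,3]+np.array(s["ee_pos"]),Rt@T[:3,:3]
    return K,k1,np.array(m["eye"]),np.array(m["rotation"])
def rays(c,uv):
    K,k1,e,Rc=c
    n=cv2.undistortPoints(np.array(uv,float).reshape(-1,1,2),K,np.array([k1,0,0,0.])).reshape(-1,2)
    return np.c_[n,np.ones(len(n))]
def plane(c,uv,z):
    d=rays(c,uv)@c[3].T
    return c[2]+d*((z-c[2][2])/d[:,2])[:,None]
def cloud(c,depth):
    h,w=depth.shape;u,v=np.meshgrid(np.arange(w),np.arange(h))
    d=rays(c,np.stack([u,v],-1).reshape(-1,2))
    return (c[2]+(d*depth.reshape(-1,1))@c[3].T).reshape(h,w,3)
def proj(c,P):
    K,k1,e,Rc=c
    return cv2.projectPoints((np.atleast_2d(P)-e)@Rc,np.zeros(3),np.zeros(3),K,np.array([k1,0,0,0.]))[0].reshape(-1,2)
E
python3 - <<'E'
from h import *
print(arm.state())
for n in("scene","top","wrist"):
    st=arm.state();p,d=arm.capture(n);cv2.imwrite(f"pics/{n}0.png",p[...,::-1]);np.savez(f"{n}0.npz",p=p,d=d)
    c=cam(n,st);print(n,c[2],c[3].tolist(),c[1],c[0][0,0],(d>0).mean())
E
```

```text
{'time': 0.0, 'joints': array([-7.57471012e+01,  1.49369325e+01, -7.98672548e+00,  6.71900200e+01,
       -1.58153969e-03,  8.99994137e+01]), 'qvel': array([ 0.01163349,  0.03301745,  0.04688505,  0.02107108,  0.14021326,
       -0.02822437]), 'tau': array([ 1.52325169e-04, -4.05677533e+01,  2.53922385e+01,  1.88927853e-02,
       -1.86755692e-04,  2.84735265e-06]), 'ee_pos': array([ 0.12906659, -0.50813161,  0.20784759]), 'tool_rot': array([-1.79886322e+02,  1.58037324e-03,  1.42534882e+01]), 'ft_force': array([-0.4192452 , -0.24933472, -0.28405446]), 'moment': array([-0.00932815,  0.00165101, -0.03301667]), 'grip_force': 0.0, 'grip_width': 0.08544123103062512}
scene [-0.17778842 -1.0752175   0.96521289] [-124.77795546246344, -0.5314544621503874, -39.055095668932054] -0.1581887187857249 573.551354967744 0.996083984375
top [-0.03328373  0.00170718  1.44005022] [-154.565788748923, 0.5140720902932002, -103.52741852931568] -0.0767379131451942 573.1496772343198 0.9962044270833333
wrist [ 0.1941982  -0.491175    0.37327572] [[0.24661062626806074, -0.9342918471555623, -0.2574527982957675], [-0.9691145301810745, -0.23787967238746302, -0.0650406707894953], [-0.00047581886167844824, 0.265540968220498, -0.964099459492085]] -0.029055466202336493 415.9426594470827 0.9959830729166667
```

View pics/top0.png

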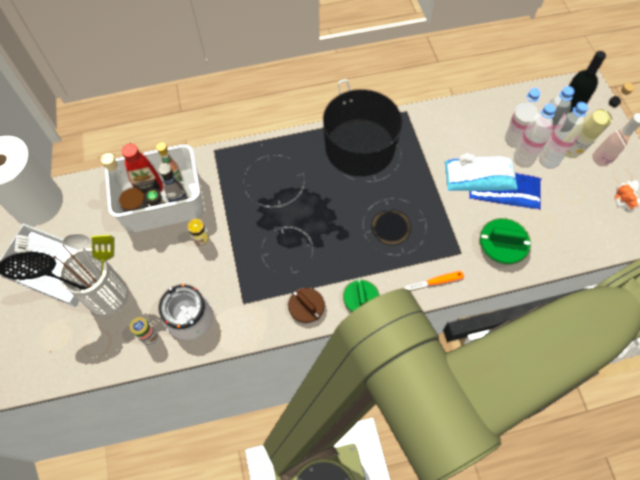

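View pics/scene0.png

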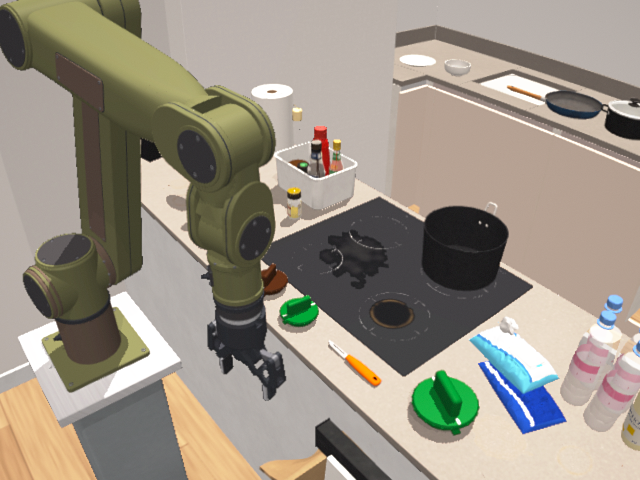

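The top view shows the mill at about (184,308), a jar beside it at (143,328), a jar in front of the bin at (197,232), the brown lid at (306,305), the small green lid at (361,296), a larger green lid at (505,240), and the peeler at (435,282). The scene view shows the same lids, with the mill hidden by the arm. I still need to zoom in on the cap colours and the lids.

```bash
sed -i 's/np.array(m\["rotation"\])$/R.from_euler("xyz",m["rotation"],degrees=True).as_matrix()/' h.py && python3 - <<'E'
from h import *
z=np.load("top0.npz");p,d=z["p"],z["d"];c=cam("top");P=cloud(c,d)
for u,v in [(250,320),(480,300),(143,328),(197,227),(184,300),(306,305),(361,296),(505,240)]: print(u,v,P[v,u].round(3))
a=cv2.resize(p[210:360,110:240],None,fx=4,fy=4,interpolation=cv2.INTER_CUBIC)
z=np.load("scene0.npz")["p"]
b=cv2.resize(p[270:330,280:390],(260,142),interpolation=cv2.INTER_CUBIC)
e=cv2.resize(z[180:225,270:320],(260,234),interpolation=cv2.INTER_CUBIC)
o=np.zeros((600,800,3),np.uint8);o[:,:520]=a;o[:142,530:790]=b;o[150:384,530:790]=e
cv2.imwrite("pics/crop1.png",o[...,::-1])
hsv=cv2.cvtColor(p,cv2.COLOR_RGB2HSV)
X=P.reshape(-1,3)
def fit(mask,name):
    q=P[mask];q=q[np.isfinite(q).all(1)];print(name,len(q),q.min(0).round(3),q.max(0).round(3),np.median(q,0).round(3))
H,S,V=[hsv[...,i].astype(int) for i in range(3)]
box=lambda u0,v0,u1,v1:(np.indices(H.shape)[1]>u0)&(np.indices(H.shape)[1]<u1)&(np.indices(H.shape)[0]>v0)&(np.indices(H.shape)[0]<v1)
fit(box(330,270,390,330)&(H>45)&(H<80)&(S>150),"green")
fit(box(280,280,335,330)&((H<15)|(H>170))&(S>100)&(V<170),"brown")
fit(box(475,210,540,270)&(H>45)&(H<80)&(S>150),"biggreen")
fit(box(150,280,215,345)&(P[...,2]>0.095)&(P[...,2]<0.115),"mill rim")
E
```

```text
250 320 [0.465 0.085 0.002]
480 300 [ 0.401 -0.556 -0.095]
143 328 [0.471 0.339 0.101]
197 227 [0.716 0.169 0.1  ]
184 300 [0.543 0.239 0.045]
306 305 [ 0.453 -0.065  0.051]
361 296 [ 0.442 -0.207  0.057]
505 240 [ 0.506 -0.63   0.05 ]
green 654 [-0.033 -0.255  0.012] [0.498 0.002 1.44 ] [ 0.458 -0.204  0.025]
brown 900 [-0.033 -0.111  0.012] [0.514 0.002 1.44 ] [ 0.461 -0.065  0.024]
biggreen 1612 [-0.033 -0.703  0.024] [0.578 0.002 1.44 ] [ 0.502 -0.629  0.036]
mill rim 758 [0.45  0.184 0.095] [0.565 0.297 0.112] [0.503 0.241 0.102]
```

View pics/crop1.png

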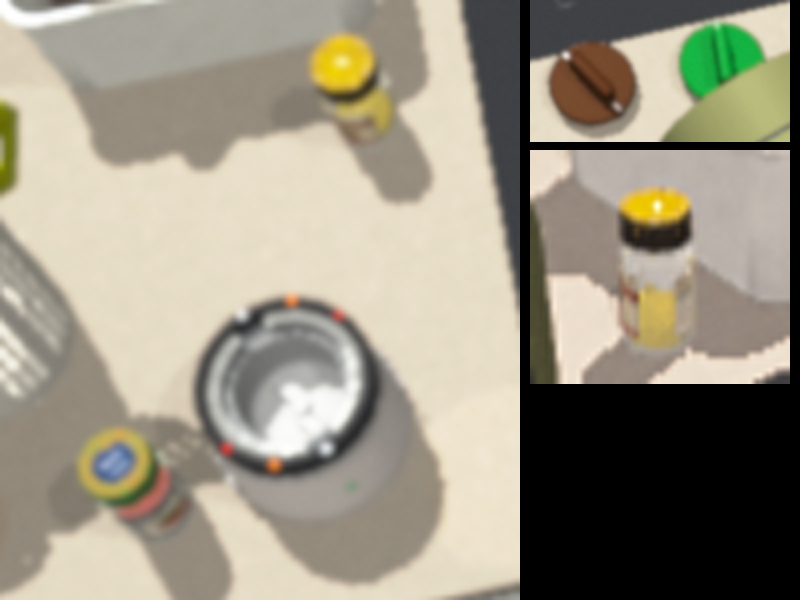

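The jar beside the mill (crop 115,465) has a green cap rim, and the one by the bin has a dark brown cap with a gold top. So the jar to grind is paprika and the lid is the small green one. The mill's white dots are at crop (242,316) and (327,449), and the orange bars are at (291,301) and (274,466). Next I'll move over the green lid for a wrist view.

Request:
apply_moves([
  [0.025,0.023,0.004,0,0.085],
  [0.025,0.023,0.004,0,0.085],
  [0.025,0.023,0.004,0,0.085],
  [0.025,0.023,0.004,0,0.085],
  [0.025,0.023,0.004,0,0.085],
  [0.025,0.023,0.004,0,0.085],
  [0.025,0.023,0.004,0,0.085],
  [0.025,0.023,0.004,0,0.085],
  [0.025,0.023,0.004,0,0.085],
  [0.025,0.023,0.004,0,0.085],
  [0.025,0.023,0.004,0,0.085],
  [0.025,0.023,0.004,0,0.085],
  [0.025,0.023,0.004,0,0.085],
  [0,0,0,0,0.085],
  [0,0,0,0,0.085],
])

```text
time: 1.65
ee_pos: [0.4543, -0.2093, 0.2603]
tool_rot: [-180.0, 0.1, 14.4]
ft_force: [0.7, 0.1, 0.9]
grip_width: 0.0849
grip_force: 0.0
```

```bash
python3 - <<'E'
from h import *
c=cam("top")
W=plane(c,[(110+x/4-.375,210+y/4-.375) for x,y in [(242,316),(327,449),(291,301),(274,466),(339,316),(227,450)]],0.105)
print(W.round(4)); 
for i in (0,2,4):
    v=W[i]-W[i+1];print((W[i]+W[i+1])/2,np.linalg.norm(v),np.degrees(np.arctan2(v[1],v[0])))
st=arm.state();p,d=arm.capture("wrist");print(st["time"],st["ee_pos"],st["tool_rot"])
np.savez("wrist1.npz",p=p,d=d,pos=st["ee_pos"],rot=st["tool_rot"]);cv2.imwrite("pics/wrist1.png",p[...,::-1])
E
```

```text
[[0.5569 0.2594 0.105 ]
 [0.4579 0.2195 0.105 ]
 [0.5596 0.2278 0.105 ]
 [0.4548 0.2527 0.105 ]
 [0.5425 0.1997 0.105 ]
 [0.4716 0.2796 0.105 ]]
[0.50739983 0.2394374  0.105     ] 0.1066856686320943 21.999650164905194
[0.50718721 0.24027899 0.105     ] 0.10777251115311656 -13.348290160709544
[0.50703298 0.23966174 0.105     ] 0.10683962654654976 -48.45003473414527
1.65 [ 0.45431525 -0.20933188  0.2603147 ] [-1.79984730e+02  6.03031648e-02  1.43556942e+01]
```

View pics/wrist1.png

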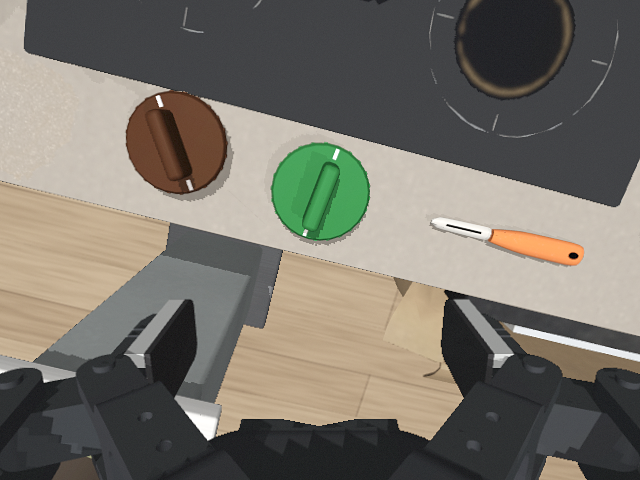

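The wrist view shows the green lid at (321,192), its white end marks near (336,154) and (305,233), the brown lid to its left at (176,143), and the peeler to its right.

```bash
cat > lid.py <<'E'
from h import *
def lid(p,st,z0=0.0,box=(0,0,640,480)):
    c=cam("wrist",st);h=cv2.cvtColor(p,cv2.COLOR_RGB2HSV)
    m=cv2.inRange(h,(50,110,50),(80,255,255));k=np.zeros_like(m);k[box[1]:box[3],box[0]:box[2]]=1;m*=k
    cn=max(cv2.findContours(m,cv2.RETR_EXTERNAL,cv2.CHAIN_APPROX_NONE)[0],key=cv2.contourArea);cn=cv2.convexHull(cn)
    f=np.zeros_like(m);cv2.drawContours(f,[cn],-1,255,-1)
    ys,xs=np.nonzero(f);s=max(1,len(xs)//4000)
    D=plane(c,np.c_[xs,ys][::s],z0+.024);r=cv2.minEnclosingCircle(D[:,:2].astype(np.float32))
    w=cv2.inRange(h,(0,0,170),(180,70,255))&cv2.erode(f,np.ones((3,3)))
    n,_,stt,cen=cv2.connectedComponentsWithStats(w)
    o=sorted(range(1,n),key=lambda i:-stt[i,4])[:2]
    W=plane(c,cen[o],z0+.024);v=W[0]-W[1]
    print("disc mean",D.mean(0).round(4),"circle",np.round(r[0],4),round(r[1],4))
    print("marks",stt[o,4],cen[o].round(1).tolist(),W.round(4).tolist(),"mid",((W[0]+W[1])/2).round(4),"ang",np.degrees(np.arctan2(v[1],v[0])).round(2))
    return c
E
python3 - <<'E'
from lid import *
z=np.load("wrist1.npz");st=dict(ee_pos=z["pos"],tool_rot=z["rot"])
c=lid(z["p"],st);P=cloud(c,z["d"])
ys,xs=np.nonzero((P[...,2]>.0535)&(P[...,2]<.06)&(np.hypot(P[...,0]-.455,P[...,1]+.205)<.06))
q=P[ys,xs];print("bar top",len(q),q.mean(0),cv2.minAreaRect(q[:,:2].astype(np.float32)))
print("table",np.median(P[200:230,390:420,2]))
E
```

```text
disc mean [ 0.4554 -0.2103  0.024 ] circle [ 0.4542 -0.2107] 0.0486
marks [49 25] [[335.6, 153.9], [304.8, 232.4]] [[0.4941, -0.2156, 0.024], [0.4117, -0.2057, 0.024]] mid [ 0.4529 -0.2107  0.024 ] ang -6.8
bar top 1020 [ 0.45504681 -0.2103463   0.0555966 ] ((0.4541861414909363, -0.2102414220571518), (0.014971556141972542, 0.06213979795575142), 83.97957611083984)
table 0.00029912060069675617
```

Request:
apply_moves([
  [0,-0.0014,-0.035,-0.091,0.085],
  [0,0,-0.035,-0.091,0.085],
  [0,0,-0.035,-0.091,0.085],
  [0,0,-0.035,-0.091,0.085],
  [0,0,-0.018,0,0.07],
  [0,0,-0.018,0,0.06],
  [0,0,-0.018,0,0.06],
  [0,0,-0.018,0,0.06],
  [0,0,-0.018,0,0.06],
  [0,0,0,0,0.06],
  [0,0,0,0,0.06],
  [0,0,0,0,0.06],
])

```text
time: 2.9
ee_pos: [0.4547, -0.212, 0.0317]
tool_rot: [180.0, -0.1, -6.7]
ft_force: [1.1, -0.6, 0.5]
grip_width: 0.0601
grip_force: 0.0
```

Request:
apply_moves([
  [-0.0005,0.0013,-0.002,0,0.06],
  [0,0,0,0,0.03],
  [0,0,0,0,0.008],
  [0,0,0,0,0.008],
  [0,0,0,0,0.008],
  [0,0,0,0,0.008],
  [0,0,0,0,0.008],
])

```text
time: 3.6
ee_pos: [0.454, -0.2102, 0.029]
tool_rot: [180.0, -0.0, -6.6]
ft_force: [-0.6, -0.7, 2.1]
grip_width: 0.0134
grip_force: 58.7
```

Request:
apply_moves([
  [0,0,0.01,0,0.008],
  [0,0,0.03,0,0.008],
  [0,0,0.038,0,0.008],
  [0,0,0.038,0,0.008],
  [0,0,0.038,0,0.008],
  [0,0,0.038,0,0.008],
  [0,0,0.038,0,0.008],
])

```text
time: 4.3
ee_pos: [0.4532, -0.2094, 0.2606]
tool_rot: [-180.0, 0.0, -6.6]
ft_force: [1.3, -0.3, -1.2]
grip_width: 0.0132
grip_force: 58.7
```

Request:
apply_moves([
  [-0.0026,0.035,0,0.0412,0.008],
  [-0.0026,0.035,0,0.0412,0.008],
  [-0.0026,0.035,0,0.0412,0.008],
  [-0.0026,0.035,0,0.0412,0.008],
  [-0.0026,0.035,0,0.0412,0.008],
  [-0.0026,0.035,0,0.0412,0.008],
  [-0.0026,0.035,0,0.0412,0.008],
  [-0.0026,0.035,0,0.0412,0.008],
  [-0.0026,0.035,0,0.0412,0.008],
  [-0.0026,0.035,0,0.0412,0.008],
  [-0.0026,0.035,0,0.0412,0.008],
  [-0.0026,0.035,0,0.0412,0.008],
  [0,0,0,0,0.008],
  [0,0,0,0,0.008],
])

```text
time: 5.7
ee_pos: [0.4291, 0.1911, 0.2587]
tool_rot: [-179.0, 0.1, 23.3]
ft_force: [-0.1, -0.4, -0.2]
grip_width: 0.0133
grip_force: 58.9
```

```bash
python3 - <<'E'
from h import *
st=arm.state();p,d=arm.capture("wrist");print(st["time"],st["ee_pos"],st["tool_rot"],st["grip_width"],st["ft_force"],st["moment"])
np.savez("wrist2.npz",p=p,d=d,pos=st["ee_pos"],rot=st["tool_rot"]);cv2.imwrite("pics/wrist2.png",p[...,::-1])
E
```

```text
5.7 [0.42914355 0.19111943 0.25867997] [-1.79001834e+02  6.59014532e-02  2.33335523e+01] 0.013280010001799323 [-0.06620751 -0.42195209 -0.20209785] [-0.04784879  0.00525511  0.03355293]
```

View pics/wrist2.png

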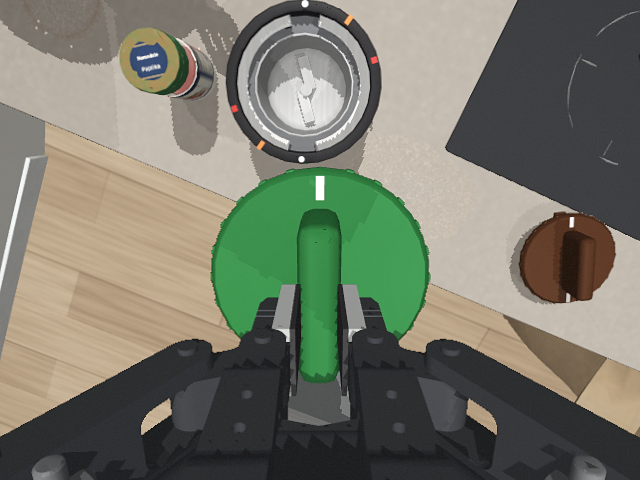

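The wrist view shows the "Paprika" label on the jar beside the mill and the lid held square, with its mark at (320,188). The mill's white dots are at (305,4) and (302,159), so I'll measure those once the arm has settled.

Request:
apply_moves([
  [0,0,0,0,0.008],
  [0,0,0,0,0.008],
  [0,0,0,0,0.008],
])

```text
time: 6.05
ee_pos: [0.4297, 0.1903, 0.2588]
tool_rot: [-179.0, 0.0, 23.2]
ft_force: [-0.2, -0.3, -0.3]
grip_width: 0.0132
grip_force: 58.9
```

```bash
cat > mill.py <<'E'
from h import *
st=arm.state();p,d=arm.capture("wrist");print(st["time"],st["ee_pos"],st["tool_rot"],st["qvel"].round(2))
c=cam("wrist",st);h=cv2.cvtColor(p,cv2.COLOR_RGB2HSV)
uv0=proj(c,[.507,.24,.105])[0];print("pred centre",uv0)
P=plane(c,[(u,v) for v in range(480) for u in range(640)],.105).reshape(480,640,3)
rr=np.hypot(P[...,0]-.507,P[...,1]-.24);ring=((rr>.044)&(rr<.062)&(np.indices(rr.shape)[0]<260)).astype(np.uint8)*255
for n,lo,hi in [("white",(0,0,190),(180,60,255)),("orange",(9,120,150),(24,255,255)),("red",(0,150,120),(7,255,255))]:
    m=cv2.inRange(h,lo,hi)&ring
    k,_,s,cen=cv2.connectedComponentsWithStats(m)
    o=sorted(range(1,k),key=lambda i:-s[i,4])[:4]
    W=plane(c,cen[o],.105) if o else []
    for i,w in zip(o,W): print(n,s[i,4],cen[i].round(1),w.round(4),np.hypot(w[0]-.507,w[1]-.24).round(4))
    if len(o)>1: v=W[0]-W[1];print(n,"mid",((W[0]+W[1])/2).round(4),"ang",np.degrees(np.arctan2(v[1],v[0])).round(2))
dark=cv2.inRange(h,(0,0,0),(180,120,70))&((rr<.07)*255).astype(np.uint8)
cn=cv2.convexHull(max(cv2.findContours(dark,cv2.RETR_EXTERNAL,cv2.CHAIN_APPROX_NONE)[0],key=cv2.contourArea))
print("collar",cv2.fitEllipse(plane(c,cn.reshape(-1,2),.105)[:,:2].astype(np.float32)))
np.savez("wristm.npz",p=p,d=d,pos=st["ee_pos"],rot=st["tool_rot"])
E
python3 mill.py
```

```text
6.05 [0.42973559 0.19032246 0.25881291] [-1.78987087e+02  2.98679146e-03  2.32043474e+01] [ 0.25  0.04  0.05 -0.18  0.02 -0.05]
pred centre [301.89204501  88.21515805]
white 1138 [369.7  68.4] [0.5387 0.2004 0.105 ] 0.0507
white 80 [243.7 142.7] [0.4538 0.2653 0.105 ] 0.0589
white 37 [302.5   3.9] [0.5588 0.2612 0.105 ] 0.056
white 29 [299.4 159.3] [0.459 0.222 0.105] 0.0513
white mid [0.4963 0.2329 0.105 ] ang -37.39
orange 55 [346.2  20.3] [0.5611 0.229  0.105 ] 0.0552
orange 49 [258.9 145.2] [0.4566 0.2541 0.105 ] 0.0523
orange mid [0.5089 0.2416 0.105 ] ang -13.55
red 39 [371.9  59.9] [0.5445 0.2014 0.105 ] 0.0538
red 38 [232.5 109. ] [0.4734 0.2817 0.105 ] 0.0535
red mid [0.509  0.2415 0.105 ] ang -48.48
collar ((0.5084084272384644, 0.24123604595661163), (0.11178693920373917, 0.11275411397218704), 8.64703369140625)
```

```bash
cat > inhand.py <<'E'
from h import *
z=np.load("wristm.npz");p=z["p"];st=dict(ee_pos=z["pos"],tool_rot=z["rot"]);c=cam("wrist",st)
T=R.from_euler("xyz",st["tool_rot"],degrees=True).as_matrix();zt=st["ee_pos"][2]-.005
h=cv2.cvtColor(p,cv2.COLOR_RGB2HSV)
m=cv2.inRange(h,(50,110,50),(80,255,255));m[:160]=0
w=cv2.inRange(h,(0,0,170),(180,70,255));w[:165]=0;w[215:]=0;w[:,:300]=0;w[:,340:]=0
k,_,s,cen=cv2.connectedComponentsWithStats(w);i=1+np.argmax(s[1:,4])
W=plane(c,[cen[i]],zt)[0];print("mark",s[i,4],cen[i],((W-st["ee_pos"])@T).round(4))
cn=max(cv2.findContours(m,cv2.RETR_EXTERNAL,cv2.CHAIN_APPROX_NONE)[0],key=cv2.contourArea)
q=cv2.convexHull(cn).reshape(-1,2);q=q[q[:,1]<290]
Q=(plane(c,q,zt)-st["ee_pos"])@T
A=np.c_[2*Q[:,:2],np.ones(len(Q))];x=np.linalg.lstsq(A,(Q[:,:2]**2).sum(1),rcond=None)[0]
print("lid centre in tool (free r)",x[:2].round(4),np.sqrt(x[2]+x[0]**2+x[1]**2).round(4),len(q))
from scipy.optimize import least_squares
print("fixed r",least_squares(lambda a:np.hypot(Q[:,0]-a[0],Q[:,1]-a[1])-.049,[0,0]).x.round(4))
E
python3 inhand.py
```

```text
mark 199 [319.65829146 187.20100503] [ 0.0411 -0.0001  0.005 ]
lid centre in tool (free r) [ 0.0021 -0.0001] 0.0478 26
fixed r [ 0.0005 -0.0001]
```

Request:
apply_moves([
  [0.0195,0.0127,0,-0.0075,0.008],
  [0.0195,0.0127,0,-0.0075,0.008],
  [0.0195,0.0127,0,-0.0075,0.008],
  [0.0195,0.0127,0,-0.0075,0.008],
  [0,0,-0.025,0,0.008],
  [0,0,-0.025,0,0.008],
  [0,0,-0.025,0,0.008],
  [0,0,-0.025,0,0.008],
  [0,0,0,0,0.008],
  [0,0,0,0,0.008],
  [0,0,0,0,0.008],
  [0,0,0,0,0.008],
])

```text
time: 7.3
ee_pos: [0.5149, 0.2282, 0.1605]
tool_rot: [-178.2, -0.2, 22.9]
ft_force: [0.1, -0.1, -0.6]
grip_width: 0.014
grip_force: 58.9
```

```bash
python3 -c "
from h import *
s=arm.state();print(s)"
```

```text
{'time': 7.3, 'joints': array([ 22.82044765,  19.83926026,  -8.14439284,  61.84130313,
         1.77540317, 179.94330831]), 'qvel': array([ 0.07834175,  0.0501671 , -0.32587929, -0.20000019, -0.03812723,
       -0.01433692]), 'tau': array([-2.13451259e-02, -4.49528325e+01,  2.49349737e+01,  4.10728371e-04,
        1.25451135e-01, -5.31490031e-06]), 'ee_pos': array([0.51488649, 0.22818376, 0.16045719]), 'tool_rot': array([-1.78224771e+02, -1.76800081e-01,  2.28771124e+01]), 'ft_force': array([ 0.09047134, -0.12995056, -0.59585123]), 'moment': array([-0.12501691,  0.07712322,  0.0216183 ]), 'grip_force': 58.87902796268463, 'grip_width': 0.01395540062263774}
```

Request:
apply_moves([
  [0,0.006,0,0,0.008],
  [0,0.006,0,0,0.008],
  [0,0,0,-0.025,0.008],
  [0,0,0,0,0.008],
  [0,0,0,0,0.008],
])

```text
time: 7.8
ee_pos: [0.5181, 0.2289, 0.1587]
tool_rot: [-177.7, 0.0, 22.5]
ft_force: [0.5, -0.4, -1.2]
grip_width: 0.0133
grip_force: 58.9
```

```bash
python3 -c "
from h import *
s=arm.state();print(s)"
```

```text
{'time': 7.8, 'joints': array([ 22.4207351 ,  20.35675724,  -7.64845303,  62.01909648,
         2.34172587, 179.94547985]), 'qvel': array([ 0.21814875, -0.03245742, -0.16735527, -0.10573433,  0.02198459,
       -0.01951496]), 'tau': array([-6.79924060e-02, -4.57738745e+01,  2.51500314e+01, -5.45995732e-03,
        1.55297471e-01,  3.73710611e-05]), 'ee_pos': array([0.51808503, 0.22891944, 0.15867758]), 'tool_rot': array([-1.77658252e+02,  2.20790770e-02,  2.24752097e+01]), 'ft_force': array([ 0.45100367, -0.39383893, -1.20413506]), 'moment': array([-0.0549496 ,  0.03756901,  0.0453196 ]), 'grip_force': 58.878194829994754, 'grip_width': 0.013310292675443813}
```

Joint 6 is pinned at its 180° limit, which explains the drift and the tilt. Half a turn of the lid makes no difference, so I'll raise it, turn it through +180° and view the mill from the other side.

Request:
apply_moves([
  [0,0,0.025,0.1,0.008],
  [0,0,0.025,0.142,0.008],
  [0.003,0.002,0.025,0.142,0.008],
  [0.003,0.002,0.025,0.142,0.008],
  [0.003,0.002,0,0.142,0.008],
  [0.003,0.002,0,0.142,0.008],
  [0.003,0.002,0,0.142,0.008],
  [0.003,0.002,0,0.142,0.008],
  [0.003,0.002,0,0.142,0.008],
  [0.003,0.002,0,0.142,0.008],
  [0.003,0.002,0,0.142,0.008],
  [0.003,0.002,0,0.142,0.008],
  [0.003,0.002,0,0.142,0.008],
  [0.003,0.002,0,0.142,0.008],
  [0.003,0.002,0,0.142,0.008],
  [0.003,0.002,0,0.142,0.008],
  [0.003,0.002,0,0.142,0.008],
  [0.003,0.002,0,0.142,0.008],
])

```text
time: 9.6
ee_pos: [0.566, 0.2613, 0.2585]
tool_rot: [-177.6, -0.0, 166.9]
ft_force: [-0.2, 0.0, -1.0]
grip_width: 0.0132
grip_force: 58.9
```

Request:
apply_moves([
  [0.003,0.002,0,0.142,0.008],
  [0.003,0.002,0,0.142,0.008],
  [0.003,0.002,0,0.142,0.008],
  [0.003,0.002,0,0.142,0.008],
  [0,0,0,0,0.008],
  [0,0,0,0,0.008],
  [0,0,0,0,0.008],
])

```text
time: 10.3
ee_pos: [0.5779, 0.2691, 0.2587]
tool_rot: [-177.7, -0.0, -161.0]
ft_force: [0.9, -0.3, -1.0]
grip_width: 0.0134
grip_force: 58.9
```

```bash
python3 -c "
from h import *
s=arm.state();print(s['joints'],s['ee_pos'],s['tool_rot'])"
```

```text
[26.2191125  26.06540588 16.34396299 80.58642548 -2.31983474  7.24347741] [0.57787115 0.26911116 0.25866845] [-1.77659873e+02 -1.29952702e-02 -1.61018397e+02]
```

```bash
python3 mill.py && python3 inhand.py
```

```text
10.3 [0.57787115 0.26911116 0.25866845] [-1.77659873e+02 -1.29952702e-02 -1.61018397e+02] [ 0.05 -0.07  0.06 -0.15 -0.04 -0.44]
pred centre [320.60305618 108.05702203]
white 1162 [250.9 102.2] [0.5197 0.1898 0.105 ] 0.0517
white 976 [369.5 116.5] [0.5009 0.276  0.105 ] 0.0366
white 637 [274.6 124. ] [0.5289 0.2112 0.105 ] 0.0362
white 511 [397.   82.7] [0.4724 0.2864 0.105 ] 0.0578
white mid [0.5103 0.2329 0.105 ] ang -77.67
orange 48 [362.7  44.9] [0.4566 0.2541 0.105 ] 0.0523
orange 19 [283.7 171. ] [0.56   0.2284 0.105 ] 0.0542
orange mid [0.5083 0.2412 0.105 ] ang 166.01
red 31 [255.9 139.7] [0.5445 0.2013 0.105 ] 0.0539
red 30 [390.7  81.9] [0.4733 0.2819 0.105 ] 0.0537
red mid [0.5089 0.2416 0.105 ] ang -48.58
collar ((0.5058988332748413, 0.23954370617866516), (0.10518212616443634, 0.1098809465765953), 30.002702713012695)
mark 192 [319.5 187.5] [0.0405 0.0009 0.005 ]
lid centre in tool (free r) [0.0014 0.0008] 0.0479 24
fixed r [-0.      0.0008]
```

Request:
apply_moves([
  [0,0,0,0.1,0.008],
  [0,0,0,0.148,0.008],
  [0,0,0,0.148,0.008],
  [0,0,0,0.148,0.008],
  [0,0,0,0.148,0.008],
  [0,0,0,0.148,0.008],
  [0,0,0,0.148,0.008],
  [0,0,0,0.148,0.008],
  [0,0,0,0.148,0.008],
  [0,0,0,0.148,0.008],
  [0,0,0,0.148,0.008],
  [0,0,0,0.148,0.008],
  [0,0,0,0.148,0.008],
  [0,0,0,0.148,0.008],
  [0,0,0,0.148,0.008],
  [0,0,0,0.148,0.008],
  [0,0,0,0.148,0.008],
  [0,0,0,0.148,0.008],
  [0,0,0,0.148,0.008],
  [0,0,0,0.148,0.008],
])

```text
time: 12.35
ee_pos: [0.5779, 0.2691, 0.2588]
tool_rot: [-177.7, 0.0, 6.2]
ft_force: [-0.5, 0.8, -1.0]
grip_width: 0.0133
grip_force: 58.9
```

Request:
apply_moves([
  [0,0,0,0.148,0.008],
  [0,0,0,0.148,0.008],
  [0,0,0,0.148,0.008],
  [0,-0.01,0,0.04,0.008],
  [0,-0.01,0,0,0.008],
  [0,0,0,0,0.008],
  [0,0,0,0,0.008],
])

```text
time: 13.05
ee_pos: [0.5538, 0.2945, 0.2589]
tool_rot: [179.7, 0.1, 28.1]
ft_force: [-0.1, -0.0, -0.9]
grip_width: 0.0133
grip_force: 59.0
```

```bash
python3 -c "
from h import *
s=arm.state();print(s['joints'],s['ee_pos'],s['tool_rot'])"
```

```text
[  28.16000697   24.72481628   14.24352621   79.57422888   -0.28080075
 -179.92332891] [0.55380182 0.29454173 0.25889721] [1.79719125e+02 5.51431471e-02 2.80833368e+01]
```

The mill is consistently at (0.5089, 0.2416) with yaw 21.5° from both sides, and the tilt is gone. Now I'll turn back to yaw 201.5° above the mill.

Request:
apply_moves([
  [0,0,0,-0.148,0.008],
  [0,0,0,-0.148,0.008],
  [-0.0025,-0.0029,0,-0.148,0.008],
  [-0.0025,-0.0029,0,-0.148,0.008],
  [-0.0025,-0.0029,0,-0.148,0.008],
  [-0.0025,-0.0029,0,-0.148,0.008],
  [-0.0025,-0.0029,0,-0.148,0.008],
  [-0.0025,-0.0029,0,-0.148,0.008],
  [-0.0025,-0.0029,0,-0.148,0.008],
  [-0.0025,-0.0029,0,-0.148,0.008],
  [-0.0025,-0.0029,0,-0.148,0.008],
  [-0.0025,-0.0029,0,-0.148,0.008],
  [-0.0025,-0.0029,0,-0.148,0.008],
  [-0.0025,-0.0029,0,-0.148,0.008],
  [-0.0025,-0.0029,0,-0.148,0.008],
  [-0.0025,-0.0029,0,-0.148,0.008],
  [-0.0025,-0.0029,0,-0.148,0.008],
  [-0.0025,-0.0029,0,-0.148,0.008],
  [-0.0025,-0.0029,0,-0.148,0.008],
  [-0.0025,-0.0029,0,-0.148,0.008],
])

```text
time: 15.05
ee_pos: [0.509, 0.2423, 0.2588]
tool_rot: [179.7, 0.1, -141.9]
ft_force: [0.9, 0.3, -0.5]
grip_width: 0.0138
grip_force: 59.0
```

Request:
apply_moves([
  [0,0,-0.03,-0.148,0.008],
  [0,0,-0.03,-0.148,0.008],
  [0,0,-0.03,0,0.008],
  [0,0,0,0,0.008],
  [0,0,0,0,0.008],
  [0,0,0,0,0.008],
])

```text
time: 15.65
ee_pos: [0.51, 0.2436, 0.1707]
tool_rot: [179.7, 0.3, -158.4]
ft_force: [-0.2, 0.1, -0.4]
grip_width: 0.0138
grip_force: 59.0
```

Request:
apply_moves([
  [-0.001,-0.002,-0.011,0,0.008],
  [0,0,-0.011,0,0.008],
  [0,0,-0.01,0,0.008],
  [0,0,0,0,0.008],
  [0,0,0,0,0.008],
])

```text
time: 16.15
ee_pos: [0.5071, 0.2412, 0.1361]
tool_rot: [179.7, -0.0, -158.4]
ft_force: [0.4, -0.4, -0.9]
grip_width: 0.0134
grip_force: 59.0
```

Request:
apply_moves([
  [0.001,0,-0.003,0,0.008],
  [0,0,-0.003,0,0.008],
  [0,0,-0.003,0,0.008],
  [0,0,0,0,0.008],
  [0,0,0,0,0.008],
])

```text
time: 16.65
ee_pos: [0.5084, 0.2413, 0.1276]
tool_rot: [179.7, 0.1, -158.4]
ft_force: [0.4, -0.4, -1.7]
grip_width: 0.0129
grip_force: 59.0
```

Request:
apply_moves([
  [0,0,-0.003,0,0.008],
  [0,0,-0.002,0,0.008],
  [0,0,-0.002,0,0.008],
  [0,0,0,0,0.008],
  [0,0,0,0,0.008],
])

```text
time: 17.15
ee_pos: [0.5086, 0.2414, 0.1209]
tool_rot: [179.7, 0.1, -158.4]
ft_force: [-0.2, 0.4, 1.7]
grip_width: 0.0132
grip_force: 59.3
```

Request:
apply_moves([
  [0,0,-0.001,0,0.008],
  [0,0,0,0,0.008],
  [0,0,0,0,0.008],
])

```text
time: 17.45
ee_pos: [0.5086, 0.2415, 0.1208]
tool_rot: [179.7, 0.1, -158.4]
ft_force: [-1.3, 0.2, 7.3]
grip_width: 0.0131
grip_force: 59.9
```

```bash
python3 - <<'E'
from h import *
s=arm.state();print(s["time"],s["ee_pos"],s["tool_rot"],s["ft_force"],s["moment"],s["joints"])
p,d=arm.capture("wrist");q,_=arm.capture("scene")
cv2.imwrite("pics/seat.png",np.hstack([cv2.resize(p,(480,360)),cv2.resize(q[130:300,130:330],(320,360))[:, :320]])[...,::-1])
E
```

```text
17.45 [0.50856187 0.24149786 0.12080418] [ 1.79707618e+02  1.22530321e-01 -1.58363086e+02] [-1.27545589  0.16586662  7.26750851] [-0.09059697  0.48890602  0.01140818] [ 25.22826576  21.33693011 -12.06332241  56.45914289   0.28413272
   3.5913881 ]
```

View pics/seat.png

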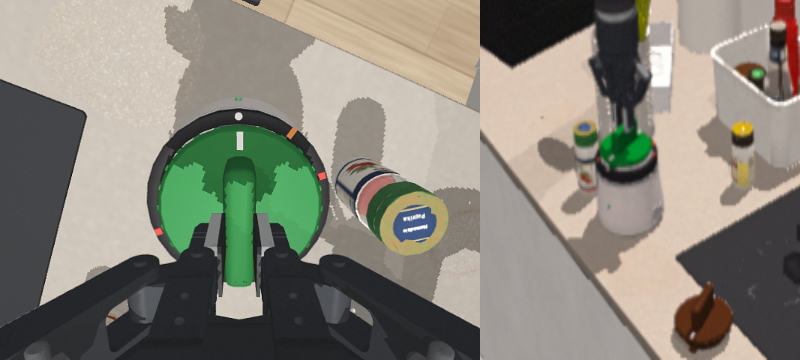

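The lid is seated: its z stopped where expected with 7 N of push, and the white line at (240,140) is in line with the dot at (238,117). Now I'll turn it clockwise.

Request:
apply_moves([
  [0,0,0,-0.05,0.008],
  [0,0,0,-0.05,0.008],
  [0,0,0,-0.05,0.008],
  [0,0,0,-0.05,0.008],
  [0,0,0,-0.05,0.008],
  [0,0,0,-0.05,0.008],
  [0,0,0,-0.05,0.008],
  [0,0,0,-0.05,0.008],
  [0,0,0,0,0.008],
  [0,0,0,0,0.008],
  [0,0,0,0,0.008],
])

```text
time: 18.65
ee_pos: [0.5094, 0.2412, 0.1208]
tool_rot: [179.7, 0.2, 178.7]
ft_force: [-0.6, -1.7, 5.7]
grip_width: 0.0135
grip_force: 59.8
```

Request:
apply_moves([
  [0,0,0,-0.042,0.008],
  [0,0,0,-0.042,0.008],
  [0,0,0,-0.042,0.008],
  [0,0,0,-0.042,0.008],
  [0,0,0,-0.042,0.008],
  [0,0,0,0,0.008],
  [0,0,0,0,0.008],
  [0,0,0,0,0.008],
])

```text
time: 19.45
ee_pos: [0.5093, 0.241, 0.1208]
tool_rot: [179.7, 0.2, 166.7]
ft_force: [0.3, -1.8, 5.6]
grip_width: 0.0133
grip_force: 59.9
```

```bash
python3 - <<'E'
from h import *
s=arm.state();print(s["ee_pos"],s["tool_rot"],s["ft_force"],s["moment"],s["qvel"].round(2))
p,d=arm.capture("wrist");cv2.imwrite("pics/turn.png",p[...,::-1])
c=cam("wrist",s);h=cv2.cvtColor(p,cv2.COLOR_RGB2HSV)
w=cv2.inRange(h,(0,0,170),(180,70,255));w[:150]=0;w[225:]=0;w[:,:280]=0;w[:,360:]=0
k,_,t,cen=cv2.connectedComponentsWithStats(w)
for i in sorted(range(1,k),key=lambda i:-t[i,4])[:2]:
    W=plane(c,[cen[i]],.116)[0];print(t[i],cen[i],W,np.degrees(np.arctan2(W[1]-.2416,W[0]-.5089))%180)
E
```

```text
[0.50930271 0.24101761 0.12075958] [179.72804317   0.19446242 166.69555075] [ 0.34820224 -1.77941362  5.58824411] [-0.39461389  0.13296628  0.15552119] [ 0.14 -0.07  0.07 -0.04 -0.1  -0.04]
[314 175   9  25 207] [317.77777778 186.91304348] [0.46932648 0.25071974 0.116     ] 167.02272396437786
[291 164  55   5 132] [318.46969697 166.03030303] [0.46109975 0.25295403 0.116     ] 166.63811421640315
```

View pics/turn.png

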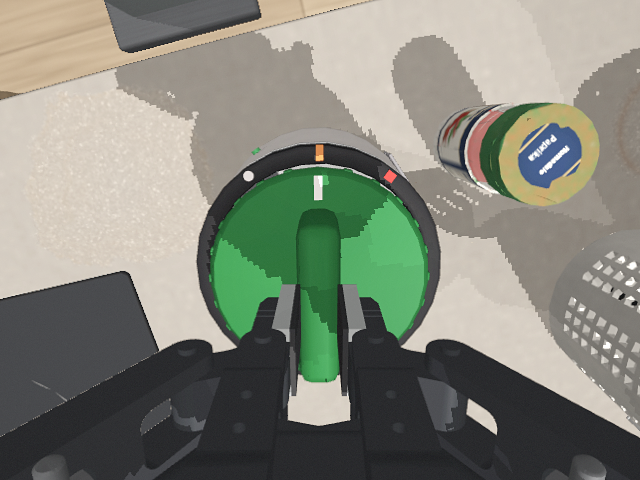

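The lid's white line at (318,187) is in line with the orange bar at (319,152). The lid is fully down, and the 0.16 N m moment matches the spring. I'm handing in.

```bash
python3 -c "
from rig import arm
print(arm.job_done())"
```

```text
the job is handed in; nothing more can be done
None
```

I handed the job in at about 19.5 s: the green lid matches the paprika jar beside the mill, is seated fully down, and is turned to within about 1° of the orange pulse marks and still gripped; no verdict was returned.

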